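# Index the peg-basket stand one notch round

## Robot

A 6-joint arm with a two-finger parallel gripper is mounted at the origin on the work surface. World frame = base frame: x ahead of the robot, y to its left, z up, the work surface at z = 0. Lengths are in mm, angles in degrees, forces in N, time in s.
With the tool pointing down it reaches from about 350 to 850 mm from the base axis. Payload 8.1 kg.
Tool frame: the origin (TCP) lies midway between the tips of the shut fingers; the grasp point (between the pads) lies 19 mm behind it; x points along the fingers, z is the direction in which the jaws open and shut, and the axes are right-handed (so a half turn about x gives the same grasp; the last joint's range is limited). The gripper opens to 85 mm and grips with 20 to 120 N. Pads are 22 mm wide; open, the fingers measure 114 mm over their backs; the gripper's body (76 mm by 85 mm) begins 54 mm behind the grasp point. The pads swing forward as they close: fully open they stand 13 mm farther back than shut.
Start: joints at [-69.465, 7.471, 85.268, -0, 87.261, -4.893], TCP at [257.644, -541.871, 231.292] pointing down, gripper open.
Joint ranges: [-169.43, 169.43], [-51.17, 129.36], [1.28, 143.12], [-76.62, 256.62], [0, 156.53], [-152.29, 152.29]. Speed limits (degrees/s): [136.94, 136.94, 159.86, 180, 180, 180].

## Interface

Orientations are given as [roll, pitch, yaw] about the fixed x, y, z axes, in that order (R = Rz(yaw) Ry(pitch) Rx(roll)).
In Python, from bench import r gives the robot as it stands. The module is installed in compiled form; this text tells all that it offers.
- The arm moves only by the tool servo_tool, never from a script. Its argument "commands" is a list that holds one entry, the list of rows, each a list of 7 numbers: the closure in counts, from 0 (fully open) to 255 (shut), then the shift along the tool's x, y, z in cm, then the turn, a rotation vector about the tool's x, y, z in degrees. A call has 1 to 8 rows; each row is the pose to reach, as a shift and turn from the pose commanded when the call began, along the tool's axes at that moment; what a row does not reach only later rows make up. A row lasts 1/10 s, in which the tool goes at most 50 mm and 8.59 degrees, less where a joint would pass 70% of its speed; a pose out of reach is approached as far as the arm can. A call with a gripper value outside its range is refused whole. The fingers move at their own pace and stop on an object; "force" is the grip in N (left out, the last holds). Time passes only in rows, so rows that repeat a pose let the fingers close. It gives the time, the measured TCP pose, the force and the opening at its end, in the units of the state.
- r.sense(): the state, without advancing time (a new reading comes with each control period).
- r.snapshot(name): name is "side" or "top"; returns (picture, depth): 480x640x3 uint8, red, green, blue; 480x640 float32, mm along the optical axis (not along the pixel's ray), 0 where there is no reading.
- r.calibration(name): a dict with "fx", "fy", "cx", "cy" (pixels), "pose" (4x4, takes a point from camera to world coordinates). Camera axes: x right, y down, z forward; pixel columns grow to the right and rows downward; lengths in mm; the calibration is good to about 2 mm. A picture is of the moment at which its call begins. calibration takes no time and is no camera call.
- r.hand_in(): hands the job in, once; it reports no verdict.
The state is a dict: "time": time; "joint_pos": joint angles; "qd": joint speeds; "joint_efforts": joint torques, N m; "tool_pos": TCP position; "tcp_rot": TCP orientation; "ft_force": force on the tool from outside, world axes, zero at the start; "wrist_torque": the same for the moment, N m; "finger_gap": finger opening in mm.
Only numpy, scipy, OpenCV 4.12 (cv2) and the standard library are available. Lean on these libraries where they do the work, as an engineer would, in place of code of your own. Each camera call takes 0.05 s, during which the arm holds its last target.

## Task

Two revolving stands are screwed down beside the window. Take the one that carries the steel basket of clothes pegs and bring its next compartment round: pull its black sprung knob up until the pin is out of its notch, swing the arm exactly one notch clockwise as seen from above, and let the pin go fully home in that next notch. Leave the stand with the white tubs as it is.

Things in the scene. Friction and masses are not known exactly. Their poses are not given: they have to be found in the camera images.
- peg_stand: fixed base of the stand carrying the steel peg basket (90 mm wide, top 116 mm up): wooden disc, 260 mm wide, 15 thick; origin on the rotation axis at table level, z up. On it a white ring, radius 90-120 mm, top 35 mm up, with 8 notches 45 degrees apart, 30 mm wide; a pin let go within 9 degrees of a notch's middle slides in. The pin starts in the notch along the base's own -x axis.
- peg_knob (a point): centre of that stand's black pull knob: upright cylinder 30 mm wide, 33 tall, 105 mm from the rotation axis, this point 83 mm above the table with the pin home. Under it a 12 mm steel pin goes down through a steel arm (36 mm wide, top 48 mm up, neck to 58 mm) that reaches from the revolving disc over the ring. The knob turns with the arm. Closing the fingers tangentially leaves most room.
- peg_turn (a joint): turn of the basket stand's revolving disc with arm, knob and basket, rad, growing counter-clockwise seen from above. 0: middle of the starting notch (it starts up to 0.05 off; play in a notch is 0.08 either way); -0.785: middle of the next notch clockwise. Friction about 0.06 N m; it stays where it is left.
- peg_pin (a joint): how far the basket stand's knob and pin are pulled straight up, m: 0 fully home, 0.017 just clear of the notched ring, 0.032 the stop. A spring pulls it down with about 6.5 N when home and 10 N at 0.024.
- tub_turn (a joint): the same turn for the other stand, identical except that it carries two stacked white plastic tubs (90 mm wide) instead of the basket; it must stay in its notch, near 0.

How it is judged (in metres and radians):
On the way:
1. the pin of the basket stand is pulled up out of its notch (15 mm or more) (value of joint peg_pin above 0.015 m), for 0.1 s.
At the end, for the whole second after the job is handed in: The basket stand is at rest one notch (45 degrees, within 8.5 degrees) clockwise of its start with its pin fully home (within 4 mm), and the tub stand is still in its own notch (within 0.15 rad) (value of joint peg_turn between -0.935 and -0.635 rad and value of joint peg_pin below 0.004 m and velocity of joint peg_turn between -0.05 and 0.05 rad/s and value of joint tub_turn between -0.15 and 0.15 rad); the robot touches nothing.
It fails at once if the stand with the white tubs is turned out of its notch (value of joint tub_turn above 0.15 rad or value of joint tub_turn below -0.15 rad).
It also fails if it takes over 38 s, if anything falls off the work surface, if the arm or the gripper's body presses on something with over 40 N, if the wrist force passes 120 N, or if a joint passes its speed limit or range.

## Working session

There is one attempt and no reset: what is moved stays moved. The work goes in short steps, Python scripts to look and compute and a tool call to move; the robot and the scene stay as the last step left them, time stands still between calls to the robot, and variables do not carry over. Pictures are saved under pics/ and viewed, and the job is handed in when it is done.

Besides the shell and the picture viewer there is one more tool, called after "Request:" as name(argument=value, ...), one argument or row to a line, values as JSON. servo_tool: Moves the arm, as the interface text tells. Its arguments: {"type":"object","properties":{"commands":{"type":"array","items":{"type":"array","items":{"type":"array","items":{"type":"number"}}}},"force":{"type":"number"}},"required":["commands"]}

```bash
mkdir -p pics; python3 - <<'E'
from bench import r
import cv2,numpy as np
for n in("side","top"):
    p,d=r.snapshot(n); cv2.imwrite(f"pics/{n}0.png",p[:,:,::-1]); np.save(f"{n}0.npy",d)
    c=r.calibration(n); print(n,c["fx"],c["cx"],c["cy"],np.round(c["pose"],3).tolist())
s=r.sense();print(s["time"],s["tool_pos"],s["tcp_rot"],s["ft_force"],s["finger_gap"])
E
```

```text
side 557.7743511844636 312.73639243610927 236.39024178214999 [[-0.87, -0.39, 0.303, 250.037], [-0.494, 0.686, -0.535, 480.691], [0.0, -0.615, -0.789, 845.982], [0.0, 0.0, 0.0, 1.0]]
top 614.1475677824903 304.2674642661258 236.95250605342784 [[0.018, -0.985, 0.173, 360.392], [-1.0, -0.02, -0.008, -59.223], [0.011, -0.173, -0.985, 1079.819], [0.0, 0.0, 0.0, 1.0]]
0.1 [ 257.46220096 -541.39027158  230.34165995] [174.98930562  89.90072165 110.41592227] [-0.2492789   0.56769732 -0.69515309] 85.41908704579748
```

View pics/top0.png

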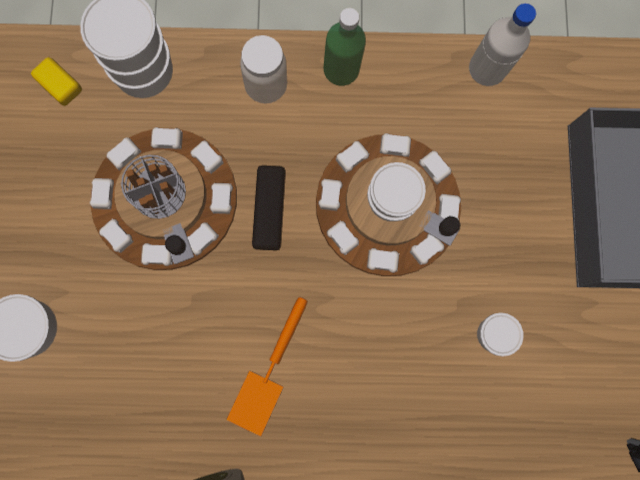

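View pics/side0.png

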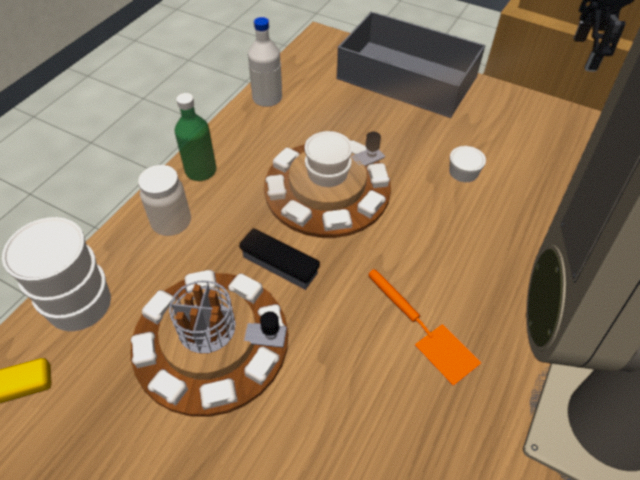

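The basket stand is on the left in the top view: disc about (164,198), knob about (175,245), sitting between white blocks at (156,254) and (202,238). The tub stand is on the right, disc (388,203). Next I measure the axis and knob from depth.

```bash
cat >h.py <<'E'
import numpy as np
def cloud(c,d):
    v,u=np.mgrid[:480,:640]
    P=np.stack([(u-c["cx"])/c["fx"]*d,(v-c["cy"])/c["fy"]*d,d],-1)
    T=np.array(c["pose"]); return P@T[:3,:3].T+T[:3,3]
E
python3 - <<'E'
from bench import r
import cv2,numpy as np
from h import *
for n,c0,k in(("top",(164,198),(175,245)),("side",(210,340),(270,325))):
    c=r.calibration(n); W=cloud(c,np.load(n+"0.npy")); im=cv2.imread(f"pics/{n}0.png").astype(int)
    u0,v0=k; m=np.zeros((480,640),bool); m[v0-22:v0+23,u0-22:u0+23]=1
    dark=im.max(2)<60
    kk=m&dark&(W[...,2]>60); Q=W[kk]
    top=Q[Q[:,2]>np.percentile(Q[:,2],90)-6]
    print(n,"knob n",len(Q),"zmax",np.percentile(Q[:,2],95),"top centre mid",(top.min(0)+top.max(0))/2,top.mean(0), np.ptp(top,axis=0))
    # white blocks: z~35
    m[:]=0; m[c0[1]-85:c0[1]+86,c0[0]-90:c0[0]+91]=1
    w=(m&(im.min(2)>140)&(W[...,2]>28)&(W[...,2]<40)).astype(np.uint8)
    N,L,S,C=cv2.connectedComponentsWithStats(w)
    pts=[]
    for i in range(1,N):
        if S[i,4]>80: q=W[L==i]; pts.append(q.mean(0)); print(S[i,4],C[i].round(),q.mean(0).round(1))
    pts=np.array(pts); A=np.c_[2*pts[:,:2],np.ones(len(pts))]; s=np.linalg.lstsq(A,(pts[:,:2]**2).sum(1),rcond=None)[0]
    print("centre",s[:2],"R",np.sqrt(s[2]+s[0]**2+s[1]**2), np.degrees(np.arctan2(pts[:,1]-s[1],pts[:,0]-s[0])).round(1))
p=cv2.imread("pics/top0.png")[120:280,80:250]; q=cv2.imread("pics/side0.png")[260:420,120:300]
cv2.imwrite("pics/crop.png",np.hstack([cv2.resize(p,(400,400)),cv2.resize(q,(400,400))]))
E
```

```text
top knob n 291 zmax 101.60759512552096 top centre mid [446.19454718  49.61373038 587.45903599] [516.57771676 142.11305454 107.07600612] [171.60529256 217.67317852 984.71990057]
443 [165. 137.] [719.6 183.5  34.9]
451 [121. 152.] [689.8 258.6  34.9]
455 [206. 155.] [687.3 109.6  35.1]
472 [100. 192.] [616.1 290.1  34.9]
464 [220. 197.] [611.6  80.4  35. ]
475 [114. 234.] [541.8 260.5  35. ]
449 [201. 238.] [539.1 111.4  34.9]
472 [155. 254.] [509.4 188.4  34.9]
centre [614.45616303 185.10410942] R 105.03559041201505 [  -0.9   44.3  -46.    89.1  -91.6  133.9 -135.6  178.2]
side knob n 343 zmax 100.51860257884425 top centre mid [390.16108267 307.04328678 470.06767295] [513.6044838  150.07297408 104.55187498] [280.2476774  347.29579113 751.82823199]
270 [200. 277.] [690.  105.1  34.3]
476 [245. 286.] [610.6  82.1  34.1]
494 [157. 305.] [718.8 186.8  34.1]
162 [271. 311.] [544.1 102.1  34.2]
582 [142. 348.] [687.7 260.3  34.2]
624 [261. 363.] [508.8 189.7  34.1]
661 [166. 385.] [614.2 291.4  34.2]
685 [217. 392.] [540.6 262.1  34.2]
centre [614.10262907 184.50598532] R 106.27576328879124 [ -46.3  -91.9    1.3 -130.3   45.8  177.2   89.9  133.4]
```

View pics/crop.png

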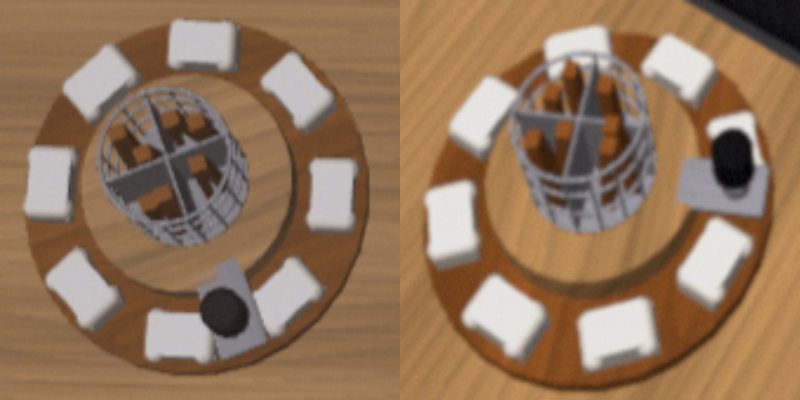

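```bash
python3 - <<'E'
from bench import r
import cv2,numpy as np
from h import *
for n,k in(("top",(175,245)),("side",(270,325))):
    c=r.calibration(n); W=cloud(c,np.load(n+"0.npy")); im=cv2.imread(f"pics/{n}0.png").astype(int)
    u0,v0=k; m=np.zeros((480,640),bool); m[v0-22:v0+23,u0-22:u0+23]=1
    g=m&(W[...,2]>95)&(W[...,2]<104)&(np.hypot(W[...,0]-516,W[...,1]-147)<30)
    Q=W[g]; print(n,len(Q),np.median(Q,0),(Q.min(0)+Q.max(0))/2,np.ptp(Q,axis=0))
    a=m&(W[...,2]>44)&(W[...,2]<52); Q=W[a]; print(" arm",len(Q),np.median(Q,0))
# obstacles higher than 60 within 220mm
W=cloud(r.calibration("top"),np.load("top0.npy")); 
g=(W[...,2]>55)&(np.hypot(W[...,0]-516,W[...,1]-147)<300)&(W[...,2]<400)
v,u=np.nonzero(g)
N,L,S,C=cv2.connectedComponentsWithStats(g.astype(np.uint8))
for i in range(1,N):
    if S[i,4]>30: q=W[L==i]; print(S[i,4],C[i].round(),q.min(0).round(),q.max(0).round())
E
```

```text
top 253 [518.79226712 143.94103989  98.57309054] [518.94612153 143.8175227   98.95920911] [29.25376646 29.40606713  7.72024681]
 arm 681 [544.05995449 151.30250737  48.098319  ]
side 261 [516.98945925 146.03028932  98.03817615] [517.26170716 145.07263785  98.96864851] [28.40617897 29.40763963  7.88068693]
 arm 653 [532.32829478 151.62009165  47.67891659]
82 [126.  60.] [800. 211. 137.] [809. 239. 170.]
68 [136.  74.] [801. 210.  88.] [809. 237. 114.]
2400 [153. 185.] [570. 139.  55.] [663. 231. 127.]
322 [175. 244.] [504. 129.  70.] [534. 159. 103.]
```

```bash
cat >>h.py <<'E'
from scipy.spatial.transform import Rotation as Ro
def cur(s): return np.array(s["tool_pos"]),Ro.from_euler("xyz",s["tcp_rot"],degrees=True)
AX=np.array([614.4,184.9])
def tgt(phi,z,rad=105,sgn=1):  # phi deg knob azimuth
    a=np.radians(phi); x=np.array([0,0,-1.]); zz=sgn*np.array([-np.sin(a),np.cos(a),0]); y=np.cross(zz,x)
    return np.array([AX[0]+rad*np.cos(a),AX[1]+rad*np.sin(a),z]),Ro.from_matrix(np.c_[x,y,zz])
def rel(p,R,p2,R2):
    return (R.inv().apply(p2-p)/10).round(3),np.degrees((R.inv()*R2).as_rotvec()).round(2)
E
python3 - <<'E'
from bench import r
from h import *
s=r.sense();p,R=cur(s);print(s["time"],p,R.as_matrix().round(3),s["joint_pos"])
for sg in(1,-1):
    print(sg,rel(p,R,*tgt(-157.3,180,sgn=sg)),rel(p,R,*tgt(-203,180,sgn=sg)))
E
```

```text
0.1 [ 257.46220096 -541.39027158  230.34165995] [[-0.001  0.903  0.429]
 [ 0.002  0.429 -0.903]
 [-1.     0.    -0.002]] [-6.94657053e+01  7.51240628e+00  8.53220757e+01  2.05341557e-04
  8.72647961e+01 -4.89233197e+00]
1 (array([  5.13 ,  52.931, -50.759]), array([ 2.73, -0.1 , -0.01])) (array([  5.143,  56.452, -58.115]), array([ 4.843e+01, -1.000e-01,  3.000e-02]))
-1 (array([  5.13 ,  52.931, -50.759]), array([-1.7727e+02,  1.0000e-02, -1.5000e-01])) (array([  5.143,  56.452, -58.115]), array([-1.3157e+02, -4.0000e-02, -1.2000e-01]))
```

Request:
servo_tool(
  commands=[
    [[0,0,52.9,-50.8,2.7,0,0],[0,0,52.9,-50.8,2.7,0,0],[0,0,52.9,-50.8,2.7,0,0],[0,0,52.9,-50.8,2.7,0,0],[0,0,52.9,-50.8,2.7,0,0],[0,0,52.9,-50.8,2.7,0,0],[0,0,52.9,-50.8,2.7,0,0],[0,0,52.9,-50.8,2.7,0,0]],
  ],
)

```text
time: 0.9
tool_pos: [399.3, -165.8, 231.1]
tcp_rot: [146.1, 90.0, 78.8]
ft_force: [1.7, -0.5, -0.0]
finger_gap: 85.6
```

```bash
cat >rel.py <<'E'
import sys
from bench import r
from h import *
s=r.sense();p,R=cur(s);print(s["time"],p.round(1),s["tcp_rot"].round(1),s["joint_pos"].round(1),s["ft_force"].round(1),s["finger_gap"])
for a in sys.argv[1:]:
    f,z=map(float,a.split(",")); P,Q=tgt(f,z); print(a,P.round(1),*rel(p,R,P,Q))
E
python3 rel.py -157.3,230 -157.3,68
```

```text
0.9 [ 399.3 -165.8  231.1] [146.1  90.   78.8] [-29.4 -19.5 110.4   0.   89.1  37.9] [ 1.7 -0.5 -0. ] 85.58994201105445
-157.3,230 [517.5 144.4 230. ] [  0.108  22.88  -24.048] [ 0.01 -0.   -0.  ]
-157.3,68 [517.5 144.4  68. ] [ 16.308  22.88  -24.047] [ 0.01 -0.   -0.  ]
```

Request:
servo_tool(
  commands=[
    [[0,0,22.9,-24.0,0,0,0],[0,0,22.9,-24.0,0,0,0],[0,0,22.9,-24.0,0,0,0],[0,0,22.9,-24.0,0,0,0],[0,0,22.9,-24.0,0,0,0],[0,0,22.9,-24.0,0,0,0],[0,0,22.9,-24.0,0,0,0],[0,0,22.9,-24.0,0,0,0]],
  ],
)

```text
time: 1.7
tool_pos: [517.9, 145.8, 230.4]
tcp_rot: [-153.1, 89.9, 139.9]
ft_force: [-0.4, -1.2, -1.0]
finger_gap: 85.6
```

```bash
python3 rel.py -157.3,230 -157.3,67
```

```text
1.7 [517.9 145.8 230.4] [-153.1   89.9  139.9] [10.2 -2.1 95.2  0.1 86.9 77.2] [-0.4 -1.2 -1. ] 85.61018050648487
-157.3,230 [517.5 144.4 230. ] [ 0.044 -0.088  0.117] [ 0.27 -0.08  0.04]
-157.3,67 [517.5 144.4  67. ] [16.344 -0.077  0.138] [ 0.27 -0.08  0.04]
```

Request:
servo_tool(
  commands=[
    [[0,4,-0.1,0.1,0.3,0,0],[0,8,-0.1,0.1,0.3,0,0],[0,11,-0.1,0.1,0.3,0,0],[0,13,-0.1,0.1,0.3,0,0],[0,15,-0.1,0.1,0.3,0,0],[0,16.3,-0.1,0.1,0.3,0,0],[0,16.3,-0.1,0.1,0.3,0,0],[0,16.3,-0.1,0.1,0.3,0,0]],
  ],
)

```text
time: 2.5
tool_pos: [517.4, 140.5, 68.7]
tcp_rot: [49.9, 90.0, -17.7]
ft_force: [-0.3, -0.6, 0.5]
finger_gap: 85.2
```

```bash
python3 rel.py -157.3,67; python3 - <<'E'
from bench import r
import cv2,numpy as np
for n in("side","top"):
    p,d=r.snapshot(n); np.save(n+"1.npy",d)
    q=p[120:300,80:280] if n=="top" else p[230:410,140:340]
    cv2.imwrite(f"pics/{n}1.png",cv2.resize(q[:,:,::-1],(800,600) if 0 else (660,594)))
E
```

```text
2.5 [517.4 140.5  68.7] [ 49.9  90.  -17.7] [  9.7   5.8 104.8  -0.   69.5  77.3] [-0.3 -0.6  0.5] 85.19109178212068
-157.3,67 [517.5 144.4  67. ] [ 0.174  0.164 -0.351] [-0.29  0.   -0.  ]
```

View pics/side1.png

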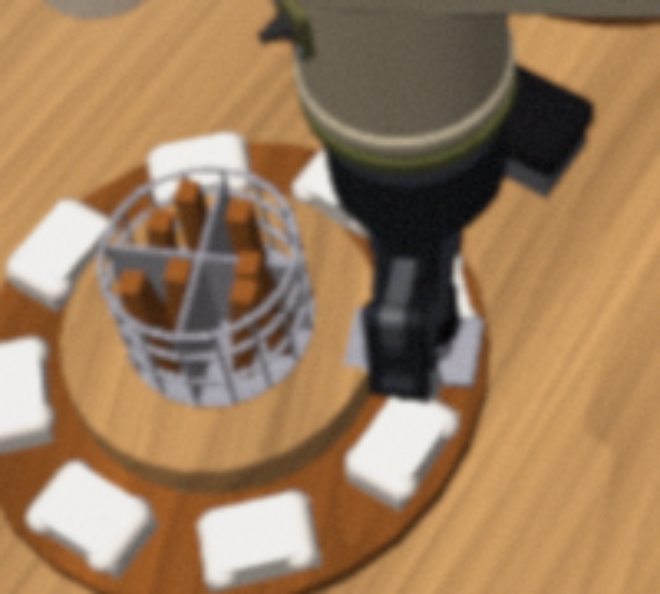

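View pics/top1.png

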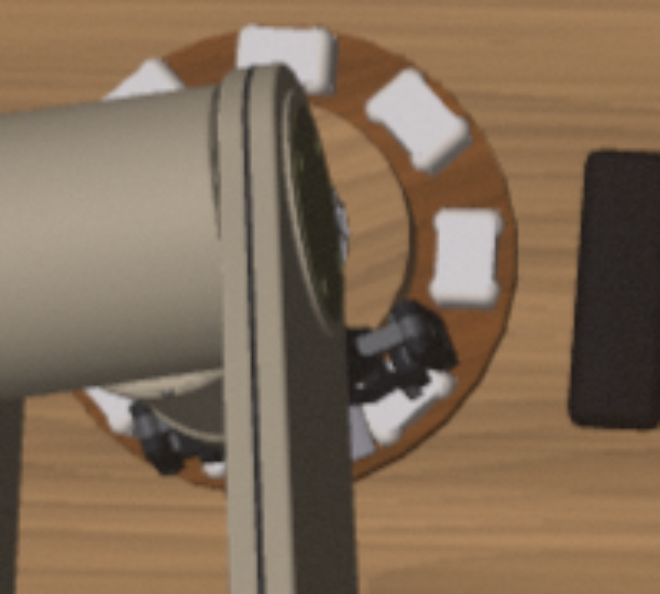

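The fingers straddle the knob (near finger around (405,340) in the side crop), but the TCP sits about 4 mm off. I'll correct that, then check the reading once the arm settles.

Request:
servo_tool(
  commands=[
    [[0,0.2,0.15,-0.35,-0.3,0,0],[0,0.2,0.15,-0.35,-0.3,0,0],[0,0.2,0.15,-0.35,-0.3,0,0],[0,0.2,0.15,-0.35,-0.3,0,0]],
  ],
)

```text
time: 3.0
tool_pos: [517.3, 144.7, 66.5]
tcp_rot: [65.5, 90.0, -1.7]
ft_force: [0.6, 0.6, 0.0]
finger_gap: 85.3
```

```bash
python3 rel.py -157.3,67
```

```text
3.0 [517.3 144.7  66.5] [65.5 90.  -1.7] [ 10.2   6.1 104.7  -0.   69.2  77.4] [0.6 0.6 0. ] 85.29252218768949
-157.3,67 [517.5 144.4  67. ] [-0.051  0.006  0.032] [ 0.04  0.01 -0.01]
```

Request:
servo_tool(
  commands=[
    [[255,0,0,0,0,0,0],[255,0,0,0,0,0,0],[255,0,0,0,0,0,0],[255,0,0,0,0,0,0],[255,0,0,0,0,0,0],[255,0,0,0,0,0,0],[255,0,0,0,0,0,0],[255,0,0,0,0,0,0]],
  ],
  force=60,
)

```text
time: 3.8
tool_pos: [517.3, 144.5, 66.5]
tcp_rot: [48.1, 90.0, -19.2]
ft_force: [-2.5, -1.8, 5.8]
finger_gap: 28.8
```

```bash
python3 rel.py -157.3,67
```

```text
3.8 [517.3 144.5  66.5] [ 48.1  90.  -19.2] [ 10.1   6.1 104.7  -0.   69.2  77.4] [-2.5 -1.8  5.8] 28.816968489322573
-157.3,67 [517.5 144.4  67. ] [-0.048  0.012  0.022] [ 0.03  0.01 -0.01]
```

Gripped: the gap is 28.8 mm on a 30 mm knob. Lifting 25 mm.

Request:
servo_tool(
  commands=[
    [[255,-0.5,0,0,0,0,0],[255,-1,0,0,0,0,0],[255,-1.5,0,0,0,0,0],[255,-2,0,0,0,0,0],[255,-2.5,0,0,0,0,0],[255,-2.5,0,0,0,0,0],[255,-2.5,0,0,0,0,0]],
  ],
)

```text
time: 4.5
tool_pos: [517.1, 144.6, 91.1]
tcp_rot: [-109.4, 90.0, -176.7]
ft_force: [4.0, 0.7, -10.0]
finger_gap: 28.2
```

```bash
python3 rel.py -157.3,91.5; python3 - <<'E'
from bench import r
import cv2,numpy as np
p,d=r.snapshot("side")
cv2.imwrite("pics/side2.png",cv2.resize(p[260:380,190:350,::-1],(800,600)))
E
```

```text
4.5 [517.1 144.6  91.1] [-109.4   90.  -176.7] [ 10.1   4.3 103.8   0.   71.9  77.4] [  4.    0.7 -10. ] 28.248008564890938
-157.3,91.5 [517.5 144.4  91.5] [-0.042  0.035  0.034] [ 0.03 -0.    0.01]
```

View pics/side2.png

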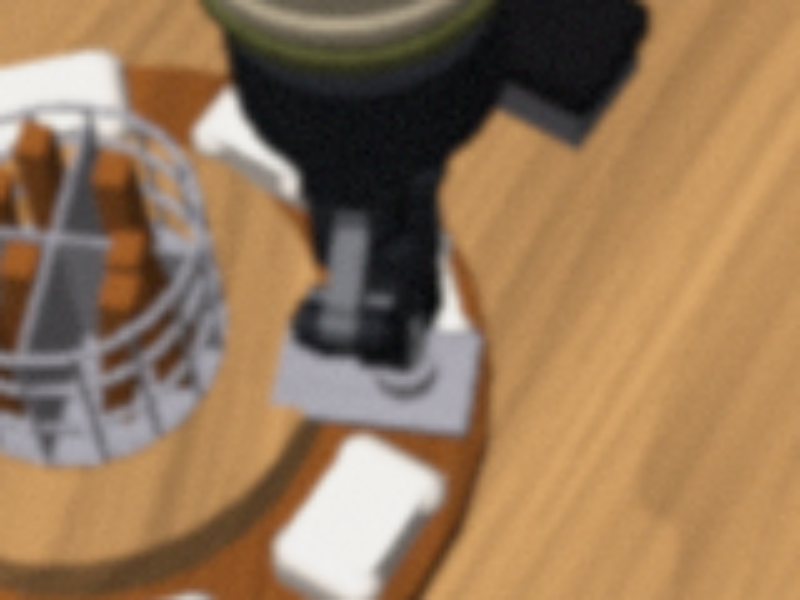

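The spring reads 10 N and the lift is 24.5 mm, so the pin is out. Now the arc.

```bash
python3 - <<'E'
from h import *
p,R=tgt(-157.3,0)
for k in range(1,9): print(rel(p,R,*tgt(-157.3-2.9*k,0)))
E
```

```text
(array([ 0.   ,  0.013, -0.531]), array([ 2.9, -0. ,  0. ]))
(array([ 0.   ,  0.054, -1.061]), array([5.8, 0. , 0. ]))
(array([ 0.   ,  0.121, -1.588]), array([8.7, 0. , 0. ]))
(array([ 0.   ,  0.214, -2.111]), array([11.6,  0. ,  0. ]))
(array([ 0.   ,  0.334, -2.629]), array([14.5,  0. ,  0. ]))
(array([ 0.  ,  0.48, -3.14]), array([17.4,  0. ,  0. ]))
(array([ 0.   ,  0.652, -3.643]), array([20.3,  0. ,  0. ]))
(array([ 0.   ,  0.849, -4.136]), array([23.2,  0. ,  0. ]))
```

Request:
servo_tool(
  commands=[
    [[255,0,0.01,-0.53,2.9,0,0],[255,0,0.05,-1.06,5.8,0,0],[255,0,0.12,-1.59,8.7,0,0],[255,0,0.21,-2.11,11.6,0,0],[255,0,0.33,-2.63,14.5,0,0],[255,0,0.48,-3.14,17.4,0,0],[255,0,0.65,-3.64,20.3,0,0],[255,0,0.85,-4.14,23.2,0,0]],
  ],
)

```text
time: 5.35
tool_pos: [508.9, 186.0, 90.9]
tcp_rot: [-49.1, 90.0, -139.7]
ft_force: [4.5, 0.1, -11.0]
finger_gap: 28.4
```

```bash
python3 rel.py -180.5,91.5 -203.7,91.5
```

```text
5.35 [508.9 186.   90.9] [ -49.1   90.  -139.7] [ 14.7   5.1 103.   -0.   72.  105.3] [  4.5   0.1 -11. ] 28.409541059301503
-180.5,91.5 [509.4 185.8  91.5] [-0.064  0.052  0.022] [-0.09  0.02  0.03]
-203.7,91.5 [518.3 227.1  91.5] [-0.066  0.895 -4.116] [2.311e+01 3.000e-02 2.000e-02]
```

Request:
servo_tool(
  commands=[
    [[255,0,0.01,-0.53,2.9,0,0],[255,0,0.05,-1.06,5.8,0,0],[255,0,0.12,-1.59,8.7,0,0],[255,0,0.21,-2.11,11.6,0,0],[255,0,0.33,-2.63,14.5,0,0],[255,0,0.48,-3.14,17.4,0,0],[255,0,0.65,-3.64,20.3,0,0],[255,0,0.85,-4.14,23.2,0,0]],
  ],
)

```text
time: 6.15
tool_pos: [517.6, 227.3, 90.7]
tcp_rot: [-31.9, 89.9, -145.6]
ft_force: [3.3, 0.9, -10.1]
finger_gap: 28.2
```

Request:
servo_tool(
  commands=[
    [[255,0,0,0,0,0,0],[255,0,0,0,0,0,0],[255,0,0,0,0,0,0]],
  ],
)

```text
time: 6.45
tool_pos: [517.6, 227.1, 91.0]
tcp_rot: [-46.5, 90.0, -160.1]
ft_force: [3.1, 0.6, -9.9]
finger_gap: 28.3
```

```bash
python3 rel.py -203.7,91.5;  python3 - <<'E'
from bench import r
import cv2,numpy as np
p,d=r.snapshot("side")
cv2.imwrite("pics/side3.png",cv2.resize(p[260:410,150:350,::-1],(800,600)))
E
```

```text
6.45 [517.6 227.1  91. ] [ -46.5   90.  -160.1] [ 18.5   8.6  99.2  -0.   72.3 132.1] [ 3.1  0.6 -9.9] 28.332225126601823
-203.7,91.5 [518.3 227.1  91.5] [-0.054  0.061 -0.027] [0.09 0.03 0.03]
```

View pics/side3.png

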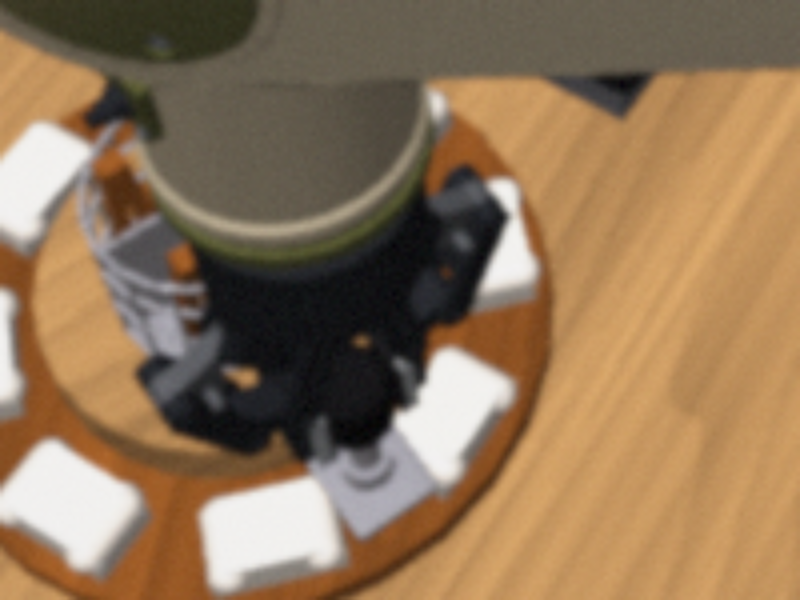

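The arm is centred between the blocks at (465,420) and (275,535). Lowering.

Request:
servo_tool(
  commands=[
    [[255,0.5,0,0,0,0,0],[255,1,0,0,0,0,0],[255,1.5,0,0,0,0,0],[255,2,0,0,0,0,0],[255,2.4,0,0,0,0,0],[255,2.4,0,0,0,0,0],[255,2.4,0,0,0,0,0]],
  ],
)

```text
time: 7.2
tool_pos: [517.8, 227.4, 67.3]
tcp_rot: [-59.2, 90.0, -172.8]
ft_force: [0.5, 1.2, -7.0]
finger_gap: 28.7
```

Request:
servo_tool(
  commands=[
    [[0,0,0,0,0,0,0],[0,0,0,0,0,0,0],[0,0,0,0,0,0,0],[0,0,0,0,0,0,0],[0,0,0,0,0,0,0],[0,0,0,0,0,0,0],[0,0,0,0,0,0,0],[0,0,0,0,0,0,0]],
  ],
)

```text
time: 8.0
tool_pos: [517.9, 227.4, 67.3]
tcp_rot: [-61.8, 90.0, -175.4]
ft_force: [-0.0, 0.7, -0.8]
finger_gap: 85.4
```

Open and force-free. I'll rise straight up, then back off.

Request:
servo_tool(
  commands=[
    [[0,-2,0,0,0,0,0],[0,-5,0,0,0,0,0],[0,-9,0,0,0,0,0],[0,-13,0,0,0,0,0],[0,-17,0,0,0,0,0],[0,-17,0,0,0,0,0]],
  ],
)

```text
time: 8.6
tool_pos: [521.2, 228.5, 245.1]
tcp_rot: [132.2, 89.3, 18.5]
ft_force: [0.5, 0.5, 0.6]
finger_gap: 85.5
```

Request:
servo_tool(
  commands=[
    [[0,0,0,40,-40,0,0],[0,0,0,40,-40,0,0],[0,0,0,40,-40,0,0],[0,0,0,40,-40,0,0],[0,0,0,40,-40,0,0],[0,0,0,40,-40,0,0],[0,0,0,40,-40,0,0],[0,0,0,40,-40,0,0]],
  ],
)

```text
time: 9.4
tool_pos: [362.7, -125.7, 237.1]
tcp_rot: [45.0, 90.0, -28.6]
ft_force: [1.4, -0.7, -1.0]
finger_gap: 85.4
```

```bash
python3 - <<'E'
from bench import r
import cv2,numpy as np
from h import *
for n in("side","top"):
    p,d=r.snapshot(n); cv2.imwrite(f"pics/{n}4.png",p[:,:,::-1])
    W=cloud(r.calibration(n),d)
    g=(W[...,2]>94)&(W[...,2]<135)&(np.hypot(W[...,0]-518,W[...,1]-227)<32); Q=W[g]
    if len(Q): m=np.median(Q,0); print(n,len(Q),m,np.degrees(np.arctan2(m[1]-AX[1],m[0]-AX[0]))-360, np.percentile(Q[:,2],95))
s=r.sense();print(s["time"],s["tool_pos"],s["qd"].round(2))
E
```

```text
side 311 [517.15741052 228.59629079  98.35780436] -204.19693043839794 100.63861979228204
top 260 [518.85679153 225.90582109  98.68281698] -203.22833915678373 101.76294678578378
9.5 [ 361.42308098 -129.51349472  237.10586487] [ 6.89  1.17 -0.73  2.9  -0.13  7.15]
```

View pics/side4.png

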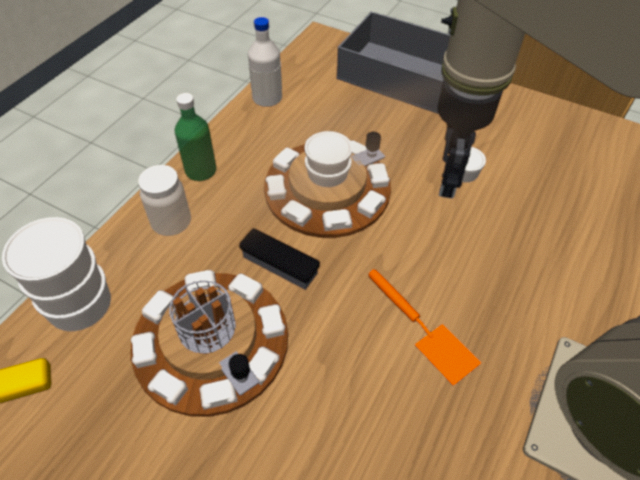

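View pics/top4.png

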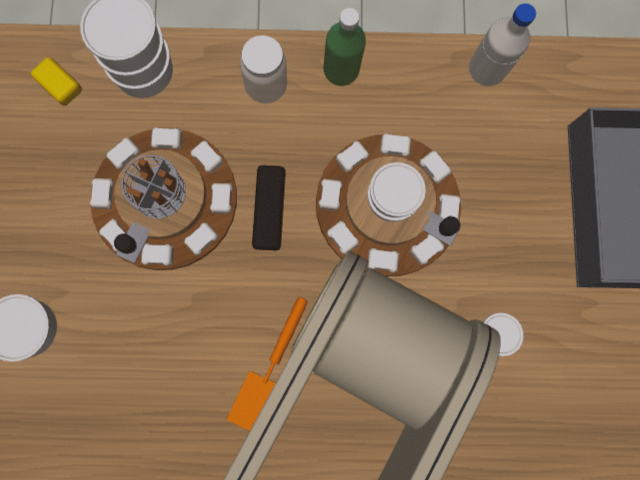

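The knob is now at (125,243) in the top view. That is one notch clockwise, -203.7° against the notch middle at -203.7°, and its top is at the same height as at the start. The tub stand's knob is unchanged at (449,227), and the arm is clear. Handing in.

Request:
servo_tool(
  commands=[
    [[0,0,0,0,0,0,0],[0,0,0,0,0,0,0],[0,0,0,0,0,0,0]],
  ],
)

```text
time: 9.8
tool_pos: [364.4, -123.0, 237.2]
tcp_rot: [-179.9, 90.0, 106.5]
ft_force: [-0.9, 0.5, 0.1]
finger_gap: 85.3
```

```bash
python3 -c "
from bench import r
s=r.sense();print(s['time'],s['tool_pos'],s['qd'].round(2),s['ft_force']);print(r.hand_in())"
```

```text
9.8 [ 364.36101355 -122.97228183  237.17704505] [ 0.42  0.06 -0.12 -0.13  0.09 -0.34] [-0.89072749  0.45305949  0.07109575]
the job is handed in; nothing more can be done
None
```

The basket stand is one notch clockwise with its pin home, and I handed the job in at 9.8 s. I gripped the black knob, lifted it about 24.5 mm until the spring read about 10 N, swung it 46° clockwise along its arc, then lowered it and let go.

- **Turn:** the knob's azimuth ended at -203.2° from the top camera and -204.2° from the side. The next notch's middle is at -203.7°, so the two cameras differ by about 1°, well inside tolerance.
- **Pin:** the knob's top is at the same height as at the start (about 98.5 mm in both views), so the pin is home.
- **Tub stand:** its knob is at the same place in the before and after pictures, judged by eye.
- **Robot:** the arm and open gripper stand clear of everything, with forces near zero.

None of these checks failed.

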